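# Find the die case that rattles and hand it over

### The arm

A 6-joint arm with a two-finger parallel gripper is mounted at the origin on the work surface. World frame = base frame: x ahead of the robot, y to its left, z up, the work surface at z = 0. Lengths are in m, angles in rad, forces in N, time in s.
With the tool pointing down it reaches from about 0.3 to 0.875 m from the base axis. Payload 6.4 kg.
Tool frame: the origin (TCP) lies midway between the tips of the shut fingers; the grasp point (between the pads) lies 19 mm behind it; x points along the fingers, y is the direction in which the jaws open and shut, and the axes are right-handed (so a half turn about x gives the same grasp; the last joint's range is limited). The gripper opens to 85 mm and grips with 20 to 120 N. Pads are 22 mm wide; open, the fingers measure 114 mm over their backs; the gripper's body (76 mm by 85 mm) begins 54 mm behind the grasp point. The pads swing forward as they close: fully open they stand 13 mm farther back than shut.
Start: joints at [-1.385, 0.181, 1.607, -0, 1.354, -0.206], TCP at [0.22, -0.531, 0.231] pointing down, gripper open.
Joint ranges: [-2.99, 2.99], [-0.89, 2.07], [0.3, 2.58], [-1.14, 4.28], [0, 2.63], [-3.12, 3.12]. Speed limits (rad/s): [2.57, 2.57, 3.01, 3.14, 3.14, 3.14].

### API

Orientations are given as a unit quaternion [w, x, y, z].
In Python, from bench import ctrl gives the robot as it stands.
- The arm moves only by the tool step_arm, never from a script. Its argument "motion" is a list of rows, each a list of 7 numbers: the shift along the tool's x, y, z in mm, then the turn, a rotation vector about the tool's x, y, z in degrees, then the closure in counts, from 0 (fully open) to 255 (shut). In form: [[tx, ty, tz, rx, ry, rz, hand], ...]. A call has 1 to 10 rows; each row is the pose to reach, as a shift and turn from the pose commanded when the call began, along the tool's axes at that moment; what a row does not reach only later rows make up. A row lasts 1/8 s, in which the tool goes at most 62.5 mm and 10.7 degrees, less where a joint would pass 70% of its speed; a pose out of reach is approached as far as the arm can. A call with a gripper value outside its range is refused whole. The fingers move at their own pace and stop on an object; the grip force is fixed at half the most. Time passes only in rows, so rows that repeat a pose let the fingers close. It gives the time, the measured TCP pose, the force and the opening at its end, in the units of the state.
- ctrl.get_obs(): the state, without advancing time (a new reading comes with each control period).
- ctrl.camera(name): name is "scene" or "top" or "wrist"; returns (picture, depth): 400x640x3 uint8, red, green, blue; 400x640 float32, m along the optical axis (not along the pixel's ray), 0 where there is no reading.
- ctrl.camera_info(name): a dict with "fx", "fy", "cx", "cy" (pixels), "T" (4x4, takes a point from camera to world coordinates); the wrist camera has in their place "hand_eye" (4x4, takes a point from camera to tool coordinates, whose origin is the TCP and whose axes are the tool frame's). Camera axes: x right, y down, z forward; pixel columns grow to the right and rows downward; lengths in m; the calibration is good to about 2 mm. A picture is of the moment at which its call begins: read the wrist's pose just before it. camera_info takes no time and is no camera call.
- ctrl.hand_in(): hands the job in, once; it reports no verdict.
The state is a dict: "time_s": time; "q": joint angles; "dq": joint speeds; "joint_efforts": joint torques, N m; "eef_pos": TCP position; "eef_rot": TCP orientation; "wrist_force": force on the tool from outside, world axes, zero at the start; "torque": the same for the moment, N m; "opening": opening from 0.0 (shut) to 1.0 (fully open).
Only numpy, scipy, OpenCV 4.12 (cv2) and the standard library are available. Lean on these libraries where they do the work, as an engineer would, in place of code of your own. Each camera call takes 0.05 s, during which the arm holds its last target. There are 200 camera calls.

### The job

Clear the handover mat by moving the glass bottle from it into the small wooden tray, standing upright on the tray's floor and let go. Then pick up the black die cases and shake them to and fro lengthwise to find the one whose insert rattles; put any sound case back flat where it stood, and finish holding the rattling case in the gripper, level and still, about 15 cm above the middle of the cork mat. Do not tip the bottle over, and leave everything else on the bench where it is.

Things in the scene. Friction and masses are not known exactly. Their poses are not given: they have to be found in the camera images.
- case_a: one of three outwardly identical sealed black plastic cases, 96 (its x) x 50 (its y) x 36 mm high, about 0.4 kg, flat on the table. Each holds a steel insert: fixed in two cases, loose in one (drawn anew each time); the loose one slides end to end along x when shaken or tipped. Origin: centre of the underside, z up; two small steel latches at the -x end
- case_b: one of three outwardly identical sealed black plastic cases, 96 (its x) x 50 (its y) x 36 mm high, about 0.4 kg, flat on the table. Each holds a steel insert: fixed in two cases, loose in one (drawn anew each time); the loose one slides end to end along x when shaken or tipped. Origin: centre of the underside, z up; two small steel latches at the -x end
- case_c: one of three outwardly identical sealed black plastic cases, 96 (its x) x 50 (its y) x 36 mm high, about 0.4 kg, flat on the table. Each holds a steel insert: fixed in two cases, loose in one (drawn anew each time); the loose one slides end to end along x when shaken or tipped. Origin: centre of the underside, z up; two small steel latches at the -x end
- insert_a (a joint): place (m) of the 0.23 kg insert in case_a along that case's x: 0 middle, where all start. Fixed: stays within 0.002. Loose: slides to -0.015 or +0.015 if jerked lengthwise or tipped over 10 degrees. With a case gripped across its width, a loose insert going from stop to stop changes the moment about the gripping line by about 0.07 N m; a fixed one by under 0.01
- insert_b (a joint): place (m) of the 0.23 kg insert in case_b along that case's x: 0 middle, where all start. Fixed: stays within 0.002. Loose: slides to -0.015 or +0.015 if jerked lengthwise or tipped over 10 degrees. With a case gripped across its width, a loose insert going from stop to stop changes the moment about the gripping line by about 0.07 N m; a fixed one by under 0.01
- insert_c (a joint): place (m) of the 0.23 kg insert in case_c along that case's x: 0 middle, where all start. Fixed: stays within 0.002. Loose: slides to -0.015 or +0.015 if jerked lengthwise or tipped over 10 degrees. With a case gripped across its width, a loose insert going from stop to stop changes the moment about the gripping line by about 0.07 N m; a fixed one by under 0.01
- bottle: small amber glass bottle with black cap, closed, diameter 42 mm, height 110 mm with cap (body straight up to about 65 mm, then a narrower neck), 0.16 kg; stands upright on the cork mat at the start. Origin: centre of its underside, z up
- mat: cork handover mat, fixed, 140 x 140 x 3 mm, flat on the table. Origin: centre of its underside; its top is at z = 0.003
- tray: small light-wood tray, fixed, outside 150 (its x) x 130 (its y) mm, rim 18 mm wide and 16 mm high, so the flat inner floor is 114 x 94 mm, 6 mm above the table. Origin: centre of its underside
- jar: bystander, to be left alone: glass jar with steel cap, diameter 60, height 65 mm, origin under its centre
- medal: bystander, to be left alone: brass medal lying flat, diameter 60, 5 mm thick, origin under its centre
- medal_stack: bystander, to be left alone: stack of five such medals, 30 mm high, origin under its centre
- pick: bystander, to be left alone: setting pick like a small screwdriver lying on the table, 140 mm long along its x
- brush: bystander, to be left alone: small brush lying on the table, 160 mm long along its x
- stone_box: bystander, to be left alone: open black box 100 x 70 x 25 mm, origin under its centre
- cup: bystander, to be left alone: white ceramic cup, diameter 72, height 90 mm, origin under its centre

How it is judged:
On the way, in this order (a step that is already met when the one before it is completed fails the run):
1. the bottle stands upright on the tray's floor, let go and at rest (x of bottle in the frame of tray between -0.045 and 0.045 m and y of bottle in the frame of tray between -0.035 and 0.035 m and height (world z) of bottle between 0.003 and 0.01 m and angle between bottle's own z axis and vertical below 0.1 rad and linear speed of bottle below 0.02 m/s and contact force between bottle and the fingers below 0.1 N), for 0.2 s.
2. the rattling case is shaken in the gripper, clear of the table: its insert has slid over 8 mm towards the +x end (((height (world z) of case_a above 0.04 m and contact force between case_a and the fingers above 1 N and value of joint insert_a above 0.008 m) or (height (world z) of case_b above 0.04 m and contact force between case_b and the fingers above 1 N and value of joint insert_b above 0.008 m) or (height (world z) of case_c above 0.04 m and contact force between case_c and the fingers above 1 N and value of joint insert_c above 0.008 m))).
3. and then back, over 8 mm towards the -x end (((height (world z) of case_a above 0.04 m and contact force between case_a and the fingers above 1 N and value of joint insert_a below -0.008 m) or (height (world z) of case_b above 0.04 m and contact force between case_b and the fingers above 1 N and value of joint insert_b below -0.008 m) or (height (world z) of case_c above 0.04 m and contact force between case_c and the fingers above 1 N and value of joint insert_c below -0.008 m))).
At the end, for the whole second after the job is handed in: Rattling case gripped over 2 N, within 40 mm of the mat's centre, underside 0.11-0.20 m up, level to 0.2 rad, still, touching no other case or bottle; other cases (inserts central) flat within 50 mm of their starts; bottle upright on the tray's floor, off the rim, let go, at rest (all of step 1 and ((horizontal distance between case_a and mat below 0.04 m and height (world z) of case_a between 0.11 and 0.2 m and angle between case_a's own z axis and vertical below 0.2 rad and linear speed of case_a below 0.03 m/s and contact force between case_a and the fingers above 2 N and contact force between case_a and bottle below 0.1 N and height (world z) of each of case_b, case_c below 0.006 m and angle between each of case_b, case_c's own z axis and vertical below 0.1 rad and distance of each of case_b, case_c from where it was at the start of the episode below 0.05 m and linear speed of each of case_b, case_c below 0.02 m/s and contact force between case_a and case_b below 0.1 N and value of joint insert_b between -0.004 and 0.004 m and contact force between case_a and case_c below 0.1 N and value of joint insert_c between -0.004 and 0.004 m) or (horizontal distance between case_b and mat below 0.04 m and height (world z) of case_b between 0.11 and 0.2 m and angle between case_b's own z axis and vertical below 0.2 rad and linear speed of case_b below 0.03 m/s and contact force between case_b and the fingers above 2 N and contact force between case_b and bottle below 0.1 N and height (world z) of each of case_a, case_c below 0.006 m and angle between each of case_a, case_c's own z axis and vertical below 0.1 rad and distance of each of case_a, case_c from where it was at the start of the episode below 0.05 m and linear speed of each of case_a, case_c below 0.02 m/s and contact force between case_b and case_a below 0.1 N and value of joint insert_a between -0.004 and 0.004 m and contact force between case_b and case_c below 0.1 N and value of joint insert_c between -0.004 and 0.004 m) or (horizontal distance between case_c and mat below 0.04 m and height (world z) of case_c between 0.11 and 0.2 m and angle between case_c's own z axis and vertical below 0.2 rad and linear speed of case_c below 0.03 m/s and contact force between case_c and the fingers above 2 N and contact force between case_c and bottle below 0.1 N and height (world z) of each of case_a, case_b below 0.006 m and angle between each of case_a, case_b's own z axis and vertical below 0.1 rad and distance of each of case_a, case_b from where it was at the start of the episode below 0.05 m and linear speed of each of case_a, case_b below 0.02 m/s and contact force between case_c and case_a below 0.1 N and value of joint insert_a between -0.004 and 0.004 m and contact force between case_c and case_b below 0.1 N and value of joint insert_b between -0.004 and 0.004 m))); the arm keeps its last pose, push and grip.
It fails at once if the bottle is tipped over (more than 0.6 rad) (angle between bottle's own z axis and vertical above 0.6 rad).
It fails at once if a bystander is shifted by more than 30 mm (distance of any of jar, medal, medal_stack, pick, brush, stone_box, cup from where it was at the start of the episode above 0.03 m).
It also fails if it takes over 72 s, if anything falls off the work surface, if the arm or the gripper's body presses on something with over 40 N, if the wrist force passes 120 N, or if a joint passes its speed limit or range.

## Working session

There is one attempt and no reset: what is moved stays moved. The work goes in short steps, Python scripts to look and compute and a tool call to move; the robot and the scene stay as the last step left them, time stands still between calls to the robot, and variables do not carry over. Pictures are saved under pics/ and viewed, about 8 in all and at most 12, crops included, and the job is handed in when it is done.

Besides the shell and the picture viewer there is one more tool, called after ">>>" by a JSON object that holds its "method" and its "body", one argument or row to a line. step_arm: Moves the arm, as the interface text tells. Its arguments: {"type":"object","properties":{"motion":{"type":"array","items":{"type":"array","items":{"type":"number"}}}},"required":["motion"]}

```bash
mkdir -p pics; ls
python3 - <<'E'
from bench import ctrl
import cv2,numpy as np
o=ctrl.get_obs();print(o)
for n in ["top","scene"]:
    p,d=ctrl.camera(n);i=ctrl.camera_info(n);print(n,{k:np.round(v,4).tolist() for k,v in i.items()})
    cv2.imwrite(f"pics/{n}0.png",p[:,:,::-1]);np.save(f"pics/{n}0.npy",d)
print(ctrl.camera_info("wrist"))
E
```

```text
pics
{'time_s': 0.0, 'q': array([-1.38533355e+00,  1.81529130e-01,  1.60798573e+00,  2.07622392e-05,
        1.35379273e+00, -2.06297442e-01]), 'dq': array([ 0.00190033, -0.00028245, -0.00115961,  0.00016195,  0.00051901,
       -0.00041908]), 'joint_efforts': array([-1.44216036e-03, -4.44880557e+01, -3.51339984e+01, -4.07304997e-04,
        9.18857491e-03, -3.11488350e-05]), 'eef_pos': array([ 0.21946663, -0.53088827,  0.23040161]), 'eef_rot': array([ 0.13701629,  0.69359814,  0.13822872, -0.69357118]), 'wrist_force': array([-0.39642506, -0.1191237 ,  0.12774706]), 'torque': array([ 0.0019366 ,  0.00745878, -0.01196123]), 'opening': 1.0025270891468305}
top {'fx': 486.1533, 'fy': 486.1533, 'cx': 325.452, 'cy': 197.3673, 'T': [[0.011, -0.9953, 0.0966, 0.4497], [-0.9999, -0.0113, -0.003, 0.0999], [0.004, -0.0966, -0.9953, 1.3403], [0.0, 0.0, 0.0, 1.0]]}
scene {'fx': 404.2416, 'fy': 404.2416, 'cx': 318.4323, 'cy': 200.8906, 'T': [[0.7431, 0.4389, -0.5052, 1.1236], [0.6691, -0.4723, 0.5738, -0.5605], [0.0132, -0.7644, -0.6446, 0.7542], [0.0, 0.0, 0.0, 1.0]]}
{'fx': 337.32846079287623, 'fy': 337.32846079287623, 'cx': 320.93362364658395, 'cy': 202.76466982197198, 'hand_eye': array([[-2.11453278e-04, -2.77809703e-01,  9.60636104e-01,
        -1.43308097e-01],
       [ 9.99999563e-01, -9.33297861e-04, -4.97857779e-05,
         1.57006556e-03],
       [ 9.10390594e-04,  9.60635674e-01,  2.77809779e-01,
        -7.00577396e-02],
       [ 0.00000000e+00,  0.00000000e+00,  0.00000000e+00,
         1.00000000e+00]])}
```

View pics/top0.png

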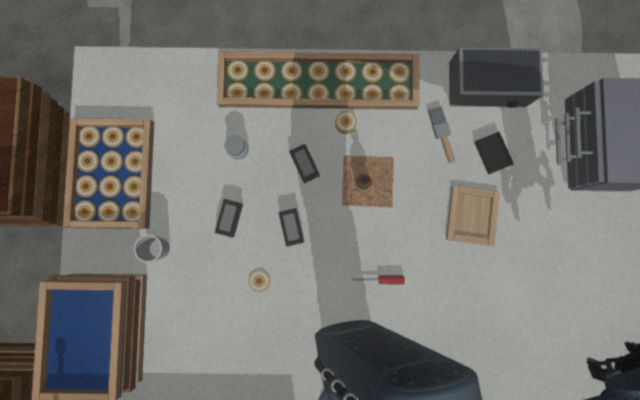

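View pics/scene0.png

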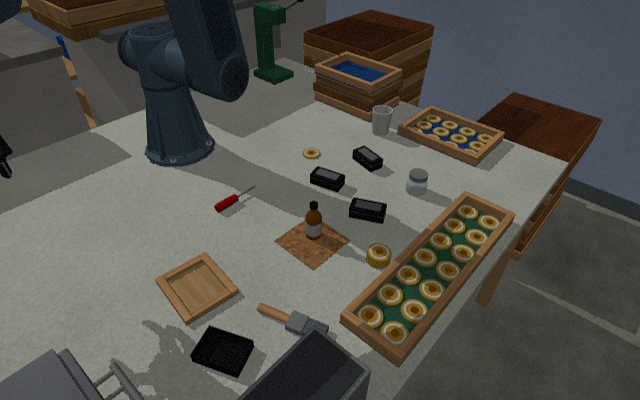

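The top view shows the bottle at (363,180) on the mat (368,181), the tray at (472,214), and the cases at (305,163), (228,218) and (291,227). In the scene view the bottle is at (314,220) and the cases are at (327,178), (367,158) and (368,210). I'll enlarge the case area.

```bash
cat > h.py <<'E'
import numpy as np,cv2
from scipy.spatial.transform import Rotation as R
from bench import ctrl
def ray(info,uv,T=None):
    T=info["T"] if T is None else T
    d=T[:3,:3]@[(uv[0]-info["cx"])/info["fx"],(uv[1]-info["cy"])/info["fy"],1]
    return T[:3,3],d
def atz(info,uv,z,T=None):
    o,d=ray(info,uv,T); return o+d*(z-o[2])/d[2]
def tri(r1,r2):
    A=np.array([r1[1],-r2[1]]).T; s=np.linalg.lstsq(A,r2[0]-r1[0],rcond=None)[0]
    p,q=r1[0]+s[0]*r1[1],r2[0]+s[1]*r2[1]; return (p+q)/2,np.linalg.norm(p-q)
def toolT(o=None):
    o=o or ctrl.get_obs(); w,x,y,z=o["eef_rot"]; T=np.eye(4)
    T[:3,:3]=R.from_quat([x,y,z,w]).as_matrix();T[:3,3]=o["eef_pos"];return T
def goal(p,yaw,tcp=None):
    """tool pointing down at p, jaw axis y along heading yaw (deg) (mod 180): motion row"""
    T=toolT()if tcp is None else tcp; x=np.array([0,0,-1.]);best=None
    for k in(0,180):
        a=np.radians(yaw+k);y=np.array([np.cos(a),np.sin(a),0]);M=np.c_[x,y,np.cross(x,y)]
        rv=R.from_matrix(T[:3,:3].T@M).as_rotvec()
        if best is None or np.linalg.norm(rv)<np.linalg.norm(best):best=rv
    return np.round(np.r_[T[:3,:3].T@(np.array(p)-T[:3,3])*1000,np.degrees(best)],1)
E
python3 - <<'E'
from h import *
i=ctrl.camera_info("top");s=ctrl.camera_info("scene");d=np.load("pics/top0.npy")
for n,uv in dict(c1=(305,163),c2=(228,218),c3=(291,227),tray=(472,214),mat=(385,190),cap=(363,180)).items():
    z=d[uv[1],uv[0]];o,r=ray(i,uv);print(n,np.round(o+r*z,3))
a=cv2.imread("pics/top0.png")
cv2.imwrite("pics/crop1.png",cv2.resize(a[135:250,205:405],None,fx=4,fy=4,interpolation=cv2.INTER_CUBIC))
b=cv2.imread("pics/scene0.png")
cv2.imwrite("pics/crop2.png",cv2.resize(b[140:330,150:400],None,fx=3.1,fy=3.1,interpolation=cv2.INTER_CUBIC))
E
```

```text
c1 [0.669 0.152 0.04 ]
c2 [0.518 0.357 0.033]
c3 [0.496 0.187 0.036]
tray [ 0.538 -0.308  0.006]
mat [ 0.602 -0.069  0.001]
cap [0.616 0.    0.104]
```

View pics/crop1.png

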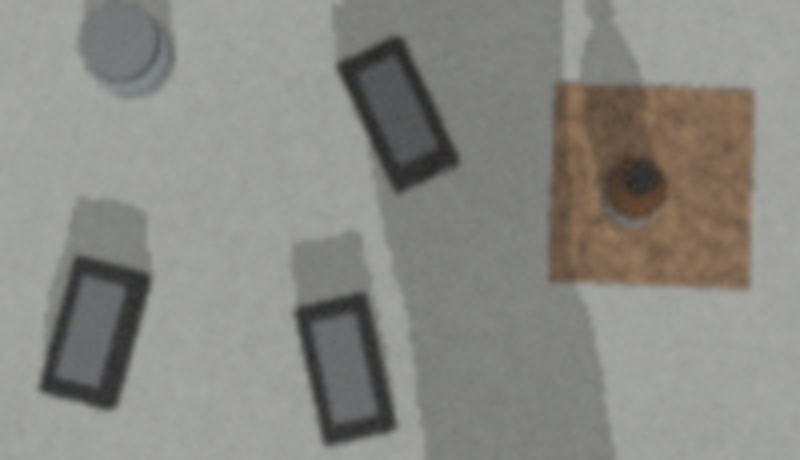

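View pics/crop2.png

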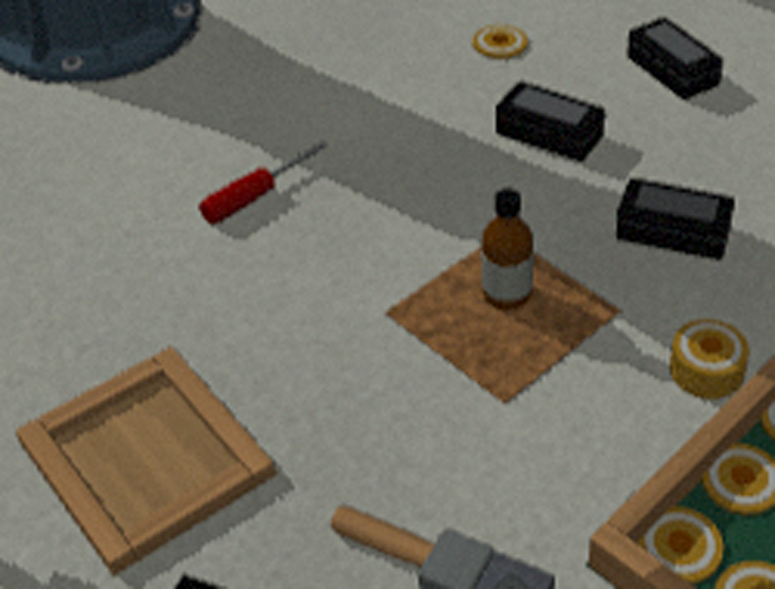

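Crop 1 shows the mat corners at about (556,83), (753,90), (749,288) and (549,281), the bottle cap at (640,178), and three cases whose long edges give headings of about 25°, −14° and 12°. Crop 2 shows the cap at (508,197), the bottle foot at (507,300), and the tray corners at (168,350), (273,467), (115,570) and (18,434).

Run:
```python
from h import *
i=ctrl.camera_info("top");s=ctrl.camera_info("scene")
A=lambda u,v:((u+.5)/4-.5+205,(v+.5)/4-.5+135)
B=lambda u,v:((u+.5)/3.1-.5+150,(v+.5)/3.1-.5+140)
P=lambda *a:print(*[np.round(x,4) for x in a])
P("cap top",*tri(ray(i,A(640,176)),ray(s,B(508,193))))
P("mat top view",np.mean([atz(i,A(*c),.003) for c in[(556,83),(753,90),(749,288),(549,281)]],0))
P("mat scene",np.mean([atz(s,B(*c),.003) for c in[(387,314),(505,403),(621,312),(507,222)]],0))
# tray: outer top corners in top picture / scene crop
for c,t in zip([(273,467),(115,570),(18,434),(168,350)],[(452,185),(498,190),(494,244),(447,239)]):P("scene corner",atz(s,B(*c),.016),"top",atz(i,t,.016))
P("tray",np.mean([atz(s,B(*c),.016) for c in[(273,467),(115,570),(18,434),(168,350)]],0),np.mean([atz(i,c,.016) for c in[(452,185),(498,190),(494,244),(447,239)]],0))
for n,a,b in[("c1",(398,109),(675,200)),("c2",(91,330),(674,42)),("c3",(345,367),(552,104))]:P(n,*tri(ray(i,A(*a)),ray(s,B(*b))))
T=toolT();P(T);P(np.degrees(np.arctan2(T[1,1],T[0,1])))
```

```text
Traceback (most recent call last):
numpy._core._exceptions._UFuncNoLoopError: ufunc 'multiply' did not contain a loop with signature matching types (dtype('<U7'), dtype('float64')) -> None
```

Run:
```python
from h import *
i=ctrl.camera_info("top");s=ctrl.camera_info("scene")
A=lambda u,v:((u+.5)/4-.5+205,(v+.5)/4-.5+135)
B=lambda u,v:((u+.5)/3.1-.5+150,(v+.5)/3.1-.5+140)
P=lambda *a:print(*[x if isinstance(x,str) else np.round(x,4) for x in a])
P("cap top",*tri(ray(i,A(640,176)),ray(s,B(508,193))))
P("mat top view",np.mean([atz(i,A(*c),.003) for c in[(556,83),(753,90),(749,288),(549,281)]],0))
P("mat scene",np.mean([atz(s,B(*c),.003) for c in[(387,314),(505,403),(621,312),(507,222)]],0))
for c,t in zip([(273,467),(115,570),(18,434),(168,350)],[(498,190),(494,244),(447,239),(452,185)]):P("scene corner",atz(s,B(*c),.016),"top",atz(i,t,.016))
P("tray",np.mean([atz(s,B(*c),.016) for c in[(273,467),(115,570),(18,434),(168,350)]],0),np.mean([atz(i,c,.016) for c in[(452,185),(498,190),(494,244),(447,239)]],0))
for n,a,b in[("c1",(398,109),(675,200)),("c2",(91,330),(674,42)),("c3",(345,367),(552,104))]:P(n,*tri(ray(i,A(*a)),ray(s,B(*b))))
T=toolT();P(T);P(np.degrees(np.arctan2(T[1,1],T[0,1])))
P(goal([.615,0,.2],np.degrees(np.arctan2(T[1,1],T[0,1]))))
```

```text
cap top [ 0.6173 -0.003   0.1157] 0.0008
mat top view [ 0.6268 -0.0204  0.003 ]
mat scene [ 0.6274 -0.0172  0.003 ]
scene corner [ 0.6204 -0.257   0.016 ] top [ 0.604  -0.3774  0.016 ]
scene corner [ 0.6089 -0.3824  0.016 ] top [ 0.4563 -0.3631  0.016 ]
scene corner [ 0.459  -0.3647  0.016 ] top [ 0.4684 -0.2355  0.016 ]
scene corner [ 0.4709 -0.2402  0.016 ] top [ 0.6164 -0.2512  0.016 ]
tray [ 0.5398 -0.3111  0.016 ] [ 0.5363 -0.3068  0.016 ]
c1 [0.6715 0.1546 0.041 ] 0.0003
c2 [0.5196 0.3575 0.0396] 0.0009
c3 [0.4979 0.1882 0.0402] 0.0022
[[-3.000e-04  3.819e-01 -9.242e-01  2.195e-01]
 [ 1.500e-03 -9.242e-01 -3.819e-01 -5.309e-01]
 [-1.000e+00 -1.500e-03 -3.000e-04  2.305e-01]
 [ 0.000e+00  0.000e+00  0.000e+00  1.000e+00]]
-67.5504
[ 3.120e+01 -3.396e+02 -5.683e+02 -0.000e+00 -0.000e+00  1.000e-01]
```

>>> {"method": "step_arm", "body": {
  "motion": [
    [30, -340, -568, 0, 0, 0, 0],
    [30, -340, -568, 0, 0, 0, 0],
    [30, -340, -568, 0, 0, 0, 0],
    [30, -340, -568, 0, 0, 0, 0],
    [30, -340, -568, 0, 0, 0, 0],
    [30, -340, -568, 0, 0, 0, 0],
    [30, -340, -568, 0, 0, 0, 0],
    [30, -340, -568, 0, 0, 0, 0],
    [30, -340, -568, 0, 0, 0, 0],
    [30, -340, -568, 0, 0, 0, 0]
  ]
}}

```text
time_s: 1.35
eef_pos: [0.5931, -0.0286, 0.2026]
eef_rot: [-0.138, -0.693, -0.138, 0.694]
wrist_force: [1.1, -0.2, 0.3]
opening: 1.001
```

Run:
```python
from h import *
np.save("pics/w1T.npy",toolT());p,d=ctrl.camera("wrist");cv2.imwrite("pics/w1.png",p[:,:,::-1]);np.save("pics/w1.npy",d)
```

```text
(no output)
```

View pics/w1.png

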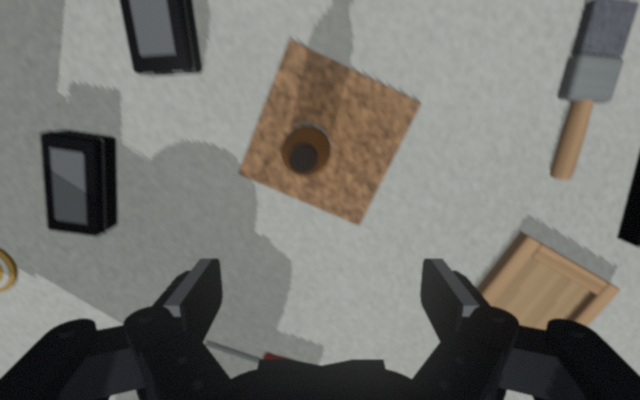

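The wrist view shows the cap at (302,157) and the mat corners at (291,39), (420,101), (359,223) and (240,173).

Run:
```python
from h import *
w=ctrl.camera_info("wrist");i=ctrl.camera_info("top");T=np.load("pics/w1T.npy")@w["hand_eye"]
r=ray(w,(302,157),T)
print(tri(r,ray(i,(364.6,178.7))), atz(w,(302,157),.113,T))
print("mat",np.mean([atz(w,c,.003,T) for c in[(291,39),(420,101),(359,223),(240,173)]],0))
print("body shoulder top (305,148) z~.07",atz(w,(305,147),.068,T))
t=toolT();print(t[:3,3],goal([.616,-.002,.0485],-67.55),goal([.616,-.002,.17],-67.55))
```

```text
(array([ 0.61955227, -0.00422738,  0.09974142]), np.float64(0.00034501014102219986)) [ 0.62160435 -0.00433253  0.113     ]
mat [ 0.63172486 -0.0214159   0.003     ]
body shoulder top (305,148) z~.07 [ 0.62304886 -0.00380452  0.068     ]
[ 0.59584129 -0.02226944  0.20208776] [153.7 -10.5 -25.9   0.2  -0.2   0.2] [ 32.2 -10.8 -26.3   0.2  -0.2   0.2]
```

>>> {"method": "step_arm", "body": {
  "motion": [
    [40, -11, -26, 0, 0, 0, 0],
    [60, -11, -26, 0, 0, 0, 0],
    [60, -11, -26, 0, 0, 0, 0],
    [60, -11, -26, 0, 0, 0, 0]
  ]
}}

```text
time_s: 1.9
eef_pos: [0.6123, -0.0115, 0.1441]
eef_rot: [0.137, 0.694, 0.137, -0.693]
wrist_force: [-0.2, -0.1, 1.3]
opening: 1.0
```

Run:
```python
from h import *
t=toolT();np.save("pics/w2T.npy",t);print(t[:3,3]);p,d=ctrl.camera("wrist");cv2.imwrite("pics/w2.png",p[:,:,::-1]);np.save("pics/w2.npy",d)
```

```text
[ 0.61228985 -0.01148542  0.14406628]
```

View pics/w2.png

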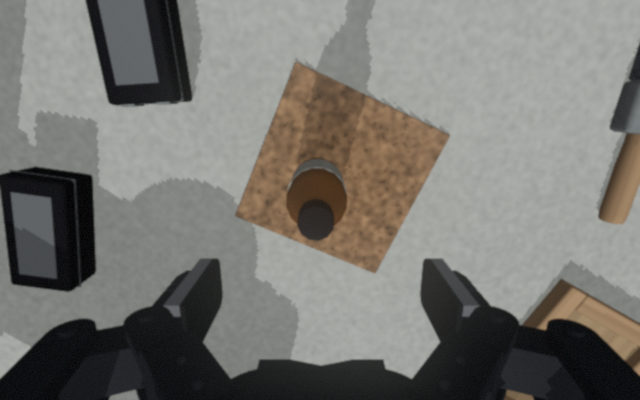

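The cap is at (316,220) and the body's shoulder ring is centred at about (316,197).

Run:
```python
from h import *
w=ctrl.camera_info("wrist");i=ctrl.camera_info("top");T1=np.load("pics/w1T.npy")@w["hand_eye"];T=np.load("pics/w2T.npy")@w["hand_eye"]
r=ray(w,(316,221),T)
print(tri(r,ray(w,(302,158),T1)),tri(r,ray(i,(364.6,178.7))), atz(w,(316,221),.113,T))
print("mat",np.mean([atz(w,c,.003,T) for c in[(296,61),(450,132),(376,272),(235,214)]],0))
t=toolT();print(t[:3,3])
for p in([.616,-.002],[.62,-.004]):print(goal([*p,.048],-67.55))
```

```text
(array([ 0.62285598, -0.00520867,  0.1218219 ]), np.float64(0.0016275946991800153)) (array([ 0.61866857, -0.00545345,  0.10783821]), np.float64(0.004140296668987965)) [ 0.62044897 -0.00691856  0.113     ]
mat [ 0.63058268 -0.02271139  0.003     ]
[ 0.61264689 -0.01149272  0.14459666]
[96.6 -7.6 -6.5 -0.1 -0.1 -0.1]
[96.6 -4.3 -9.5 -0.1 -0.1 -0.1]
```

>>> {"method": "step_arm", "body": {
  "motion": [
    [30, -4, -8.5, 0, 0, 0, 0],
    [60, -4, -8.5, 0, 0, 0, 0],
    [85, -4, -8.5, 0, 0, 0, 0],
    [96, -4, -8.5, 0, 0, 0, 0],
    [96, -4, -8.5, 0, 0, 0, 0],
    [96, -4, -8.5, 0, 0, 0, 0],
    [96, -4, -8.5, 0, 0, 0, 100]
  ]
}}

```text
time_s: 2.82
eef_pos: [0.6194, -0.0037, 0.0484]
eef_rot: [0.138, 0.694, 0.137, -0.693]
wrist_force: [0.1, -0.4, 0.0]
opening: 0.812
```

>>> {"method": "step_arm", "body": {
  "motion": [
    [0, 0, 0, 0, 0, 0, 255],
    [0, 0, 0, 0, 0, 0, 255],
    [0, 0, 0, 0, 0, 0, 255],
    [0, 0, 0, 0, 0, 0, 255],
    [0, 0, 0, 0, 0, 0, 255],
    [0, 0, 0, 0, 0, 0, 255]
  ]
}}

```text
time_s: 3.58
eef_pos: [0.6191, -0.0036, 0.0479]
eef_rot: [0.138, 0.694, 0.137, -0.693]
wrist_force: [-0.8, -0.4, 5.8]
opening: 0.47
```

Run:
```python
from h import *
p,d=ctrl.camera("scene");cv2.imwrite("pics/s2.png",cv2.resize(p[120:320,180:430,::-1],None,fx=2.5,fy=2.5));o=ctrl.get_obs();print(o["eef_pos"],o["opening"],o["wrist_force"],goal([.538,-.309,.15],-67.55),goal([.538,-.309,.0515],-67.55))
```

```text
[ 0.61906113 -0.00366063  0.04786554] 0.4680962340963142 [-0.74425293 -1.36228531  5.62733332] [-1.021e+02  2.513e+02  1.914e+02 -0.000e+00 -1.000e-01 -1.000e-01] [-3.600e+00  2.513e+02  1.915e+02 -0.000e+00 -1.000e-01 -1.000e-01]
```

View pics/s2.png

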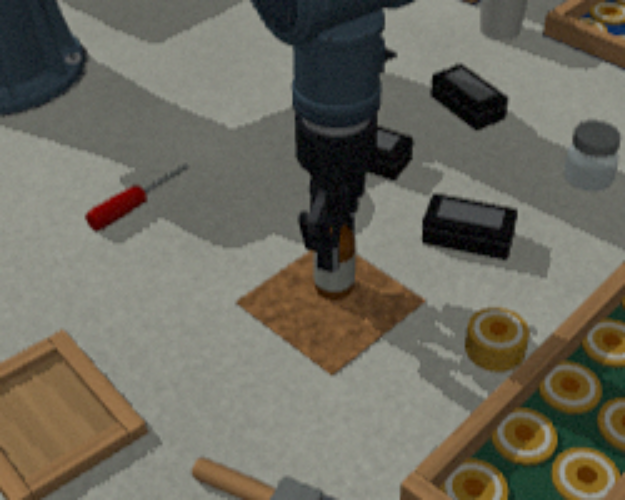

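The bottle is gripped and stands upright, with its foot at (335,293). I'll lift it and carry it to the tray.

>>> {"method": "step_arm", "body": {
  "motion": [
    [-25, 0, 0, 0, 0, 0, 255],
    [-55, 20, 15, 0, 0, 0, 255],
    [-62, 55, 42, 0, 0, 0, 255],
    [-62, 95, 72, 0, 0, 0, 255],
    [-62, 135, 103, 0, 0, 0, 255],
    [-62, 175, 133, 0, 0, 0, 255],
    [-62, 212, 161, 0, 0, 0, 255],
    [-62, 238, 181, 0, 0, 0, 255],
    [-62, 251, 191, 0, 0, 0, 255],
    [-62, 251, 191, 0, 0, 0, 255]
  ]
}}

```text
time_s: 4.88
eef_pos: [0.5373, -0.3086, 0.1085]
eef_rot: [-0.137, -0.694, -0.137, 0.694]
wrist_force: [-0.3, -0.4, -1.4]
opening: 0.47
```

Run:
```python
from h import *
o=ctrl.get_obs();print(o["eef_pos"],o["opening"],o["wrist_force"],goal([.538,-.309,.0515],-67.55))
p,d=ctrl.camera("top");cv2.imwrite("pics/t3.png",cv2.resize(p[130:260,400:540,::-1],None,fx=4,fy=4,interpolation=cv2.INTER_CUBIC))
```

```text
[ 0.53731142 -0.30857372  0.10845802] 0.46994067904784825 [-0.33362459 -0.37153908 -1.37635678] [57.   0.7 -0.5 -0.1  0.   0.1]
```

View pics/t3.png

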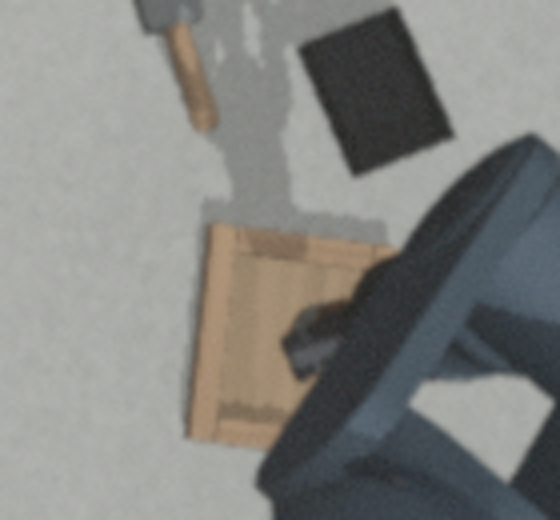

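The gripper is over the tray and the arm hides part of it. I'll lower the bottle and release it.

>>> {"method": "step_arm", "body": {
  "motion": [
    [25, 0, 0, 0, 0, 0, 255],
    [45, 0, 0, 0, 0, 0, 255],
    [54, 0, 0, 0, 0, 0, 255],
    [56.5, 0, 0, 0, 0, 0, 255],
    [56.5, 0, 0, 0, 0, 0, 255]
  ]
}}

```text
time_s: 5.55
eef_pos: [0.5381, -0.3085, 0.0529]
eef_rot: [0.138, 0.694, 0.138, -0.693]
wrist_force: [0.1, 0.0, -0.7]
opening: 0.47
```

>>> {"method": "step_arm", "body": {
  "motion": [
    [0, 0, 0, 0, 0, 0, 120],
    [0, 0, 0, 0, 0, 0, 60],
    [0, 0, 0, 0, 0, 0, 0],
    [0, 0, 0, 0, 0, 0, 0],
    [0, 0, 0, 0, 0, 0, 0]
  ]
}}

```text
time_s: 6.18
eef_pos: [0.5377, -0.3084, 0.0526]
eef_rot: [0.138, 0.694, 0.138, -0.694]
wrist_force: [1.5, -0.9, -0.1]
opening: 1.0
```

>>> {"method": "step_arm", "body": {
  "motion": [
    [-20, 0, 0, 0, 0, 0, 0],
    [-60, 0, 0, 0, 0, 0, 0],
    [-110, 0, 0, 0, 0, 0, 0],
    [-140, 0, 0, 0, 0, 0, 0],
    [-140, 0, 0, 0, 0, 0, 0]
  ]
}}

```text
time_s: 6.8
eef_pos: [0.5396, -0.3099, 0.1975]
eef_rot: [0.14, 0.695, 0.135, -0.692]
wrist_force: [-0.2, 0.3, -0.8]
opening: 1.0
```

Run:
```python
from h import *
T=toolT();print(T[:3,3]);p,d=ctrl.camera("scene");q,_=ctrl.camera("wrist")
cv2.imwrite("pics/m4.png",np.vstack([cv2.resize(p[220:340,130:290],(480,360)),cv2.resize(q,(480,300))[:240]])[:,:,::-1])
for n,c,y in(("c1",(.6705,.155),115),("c3",(.497,.189),102.5),("c2",(.519,.358),75.6)):print(n,goal([*c,.2],y,T))
```

```text
[ 0.53959518 -0.30985175  0.19754445]
c1 [-4.100e+00 -3.796e+02 -2.986e+02 -2.500e+00 -2.000e-01 -4.000e-01]
c3 [-5.400e+00 -4.773e+02 -1.512e+02  1.000e+01 -2.000e-01 -4.000e-01]
c2 [-6.100e+00 -6.250e+02 -2.361e+02  3.690e+01 -3.000e-01 -3.000e-01]
```

View pics/m4.png

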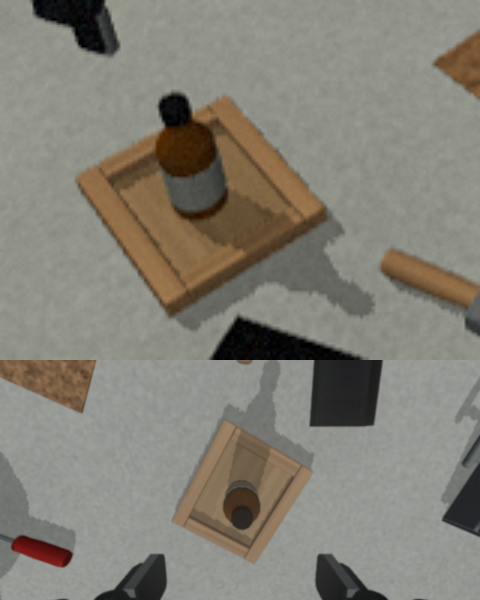

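The bottle is on the tray floor, with its cap at (175,108) and foot at (200,212) in the scene crop. I'll check by projection whether that lean is just perspective.

Run:
```python
from h import *
s=ctrl.camera_info("scene");Ti=np.linalg.inv(s["T"])
def pr(p):
    c=Ti[:3,:3]@p+Ti[:3,3];return ((np.array([c[0]*s["fx"]/c[2]+s["cx"],c[1]*s["fy"]/c[2]+s["cy"]])-[130,220])*3).round(1)
for z in(.006,.116):print(z,pr(np.array([.538,-.309,z])))
```

```text
0.006 [201.5 200.4]
0.116 [173.3 102.2]
```

The bottle stands upright as predicted. I'll go to the first case, c1.

>>> {"method": "step_arm", "body": {
  "motion": [
    [0, -45, -35, 0, 0, 0, 0],
    [0, -93, -73, 0, 0, 0, 0],
    [0, -141, -111, 0, 0, 0, 0],
    [0, -189, -149, 0, 0, 0, 0],
    [0, -237, -187, -2, 0, 0, 0],
    [0, -285, -225, -2.5, 0, 0, 0],
    [0, -330, -260, -2.5, 0, 0, 0],
    [0, -360, -285, -2.5, 0, 0, 0],
    [0, -379, -298, -2.5, 0, 0, 0],
    [0, -379, -298, -2.5, 0, 0, 0]
  ]
}}

```text
time_s: 8.15
eef_pos: [0.6677, 0.1567, 0.191]
eef_rot: [-0.153, -0.689, -0.153, 0.691]
wrist_force: [0.2, -0.9, 0.1]
opening: 0.999
```

>>> {"method": "step_arm", "body": {
  "motion": [
    [0, 0, 0, 0, 0, 0, 0],
    [0, 0, 0, 0, 0, 0, 0]
  ]
}}

```text
time_s: 8.4
eef_pos: [0.6684, 0.1541, 0.1924]
eef_rot: [-0.152, -0.69, -0.152, 0.691]
wrist_force: [0.4, -0.6, 0.6]
opening: 1.0
```

Run:
```python
from h import *
T=toolT();np.save("pics/w5T.npy",T);print(T[:3,3]);q,_=ctrl.camera("wrist")
cv2.imwrite("pics/w5.png",q[:,:,::-1]);o=ctrl.get_obs();print(o["torque"],o["wrist_force"],o["q"])
```

```text
[0.66835748 0.15406803 0.19243569]
[-0.01164107  0.02523985  0.00708863] [0.15243524 0.26022742 0.94740739] [ 5.42568516e-02  4.54493931e-01  1.33610736e+00 -1.97030425e-04
  1.35108416e+00  1.19147814e+00]
```

View pics/w5.png

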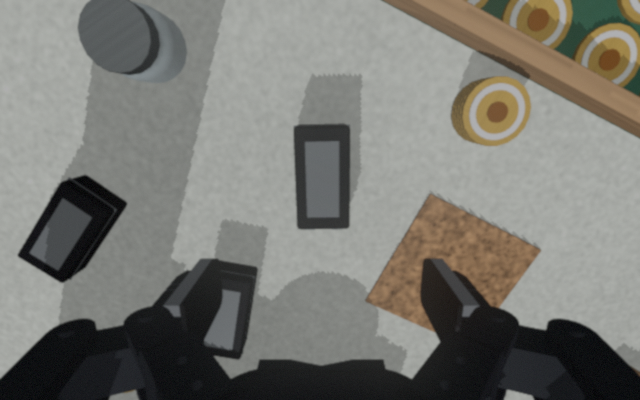

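c1 is centred in the view, with top corners at (294,126), (349,125), (350,228) and (299,229) and label ends at (322,140) and (324,218).

Run:
```python
from h import *
w=ctrl.camera_info("wrist");i=ctrl.camera_info("top");t=np.load("pics/w5T.npy");T=t@w["hand_eye"]
c=[(294,126),(349,125),(350,228),(299,229)];P=np.array([atz(w,k,.036,T) for k in c]);print(P.round(4),P.mean(0))
for j in range(4):print(np.linalg.norm(P[j]-P[j-1]).round(4))
a,b=atz(w,(322,140.5),.036,T),atz(w,(324,218.5),.036,T);print("label c",(a+b)/2,"head",np.degrees(np.arctan2(*(a-b)[1::-1])))
print(tri(ray(w,(323,179.5),T),ray(i,(304.3,161.9))))
print(np.degrees(np.arctan2(t[1,1],t[0,1])))
for k in((.670,.154),(.673,.154)):print(goal([*k,.006],115,t))
```

```text
[[0.707  0.1959 0.036 ]
 [0.7277 0.1529 0.036 ]
 [0.6428 0.1102 0.036 ]
 [0.6216 0.1536 0.036 ]] [0.67477588 0.1531779  0.036     ]
0.0952
0.0477
0.0951
0.0482
label c [0.67346318 0.1525908  0.036     ] head 26.32294726454999
(array([0.67343369, 0.15368533, 0.03217151]), np.float64(0.002004589679721872))
-65.16132304008624
[186.4   0.7  -1.5  -0.2   0.   -0. ]
[186.4   2.   -4.3  -0.2   0.   -0. ]
```

>>> {"method": "step_arm", "body": {
  "motion": [
    [45, 2.5, -4.4, -1.6, 0, 0, 0],
    [95, 2.5, -4.4, -1.6, 0, 0, 0],
    [140, 2.5, -4.4, -1.6, 0, 0, 0],
    [170, 2.5, -4.4, -1.6, 0, 0, 0],
    [184, 2.5, -4.4, -1.6, 0, 0, 0],
    [185, 2.5, -4.4, -1.6, 0, 0, 0],
    [185, 2.5, -4.4, -1.6, 0, 0, 0]
  ]
}}

```text
time_s: 9.32
eef_pos: [0.6748, 0.1552, 0.0093]
eef_rot: [0.162, 0.689, 0.162, -0.687]
wrist_force: [-0.2, 0.7, 0.1]
opening: 1.001
```

>>> {"method": "step_arm", "body": {
  "motion": [
    [0, 0, 0, 0, 0, 0, 100],
    [0, 0, 0, 0, 0, 0, 255],
    [0, 0, 0, 0, 0, 0, 255],
    [0, 0, 0, 0, 0, 0, 255],
    [0, 0, 0, 0, 0, 0, 255],
    [0, 0, 0, 0, 0, 0, 255]
  ]
}}

```text
time_s: 10.07
eef_pos: [0.6744, 0.1555, 0.0089]
eef_rot: [0.162, 0.689, 0.162, -0.687]
wrist_force: [-1.6, 0.5, 5.7]
opening: 0.572
```

>>> {"method": "step_arm", "body": {
  "motion": [
    [-20, 0, 0, 0, 0, 0, 255],
    [-50, 0, 0, 0, 0, 0, 255],
    [-80, 0, 0, 0, 0, 0, 255],
    [-95, 0, 0, 0, 0, 0, 255],
    [-95, 0, 0, 0, 0, 0, 255],
    [-95, 0, 0, 0, 0, 0, 255],
    [-95, 0, 0, 0, 0, 0, 255]
  ]
}}

```text
time_s: 10.95
eef_pos: [0.6723, 0.1552, 0.1006]
eef_rot: [-0.162, -0.687, -0.163, 0.689]
wrist_force: [-0.9, 0.6, -3.5]
opening: 0.578
```

```bash
cat > m.py <<'E'
from h import *
# moment about the jaw axis, averaged over a few still readings (camera calls pass time)
v=[]
for k in range(4):
    o=ctrl.get_obs();T=toolT(o);v.append(np.r_[T[:3,:3].T@o["torque"],o["wrist_force"]]);ctrl.camera("top")
v=np.array(v);print("t",o["time_s"],"tool torque",v.mean(0)[:3].round(3),"sd",v.std(0)[:3].round(3),"F",v.mean(0)[3:].round(2),"pos",o["eef_pos"].round(4),"open",round(o["opening"],3))
E
python3 m.py
```

```text
t 11.1 tool torque [ 0.018  0.012 -0.007] sd [0.017 0.048 0.027] F [ 0.22  0.25 -3.7 ] pos [0.6729 0.1552 0.1014] open 0.574
```

>>> {"method": "step_arm", "body": {
  "motion": [
    [0, 0, -40, 0, 0, 0, 255],
    [0, 0, 15, 0, 0, 0, 255],
    [0, 0, -40, 0, 0, 0, 255],
    [0, 0, 15, 0, 0, 0, 255],
    [0, 0, 15, 0, 0, 0, 255],
    [0, 0, 15, 0, 0, 0, 255],
    [0, 0, 15, 0, 0, 0, 255],
    [0, 0, 15, 0, 0, 0, 255]
  ]
}}

```text
time_s: 12.15
eef_pos: [0.6612, 0.1488, 0.104]
eef_rot: [0.163, 0.689, 0.162, -0.687]
wrist_force: [0.1, 0.4, -2.8]
opening: 0.581
```

```bash
sed -i 's/range(4)/range(10)/' m.py; python3 m.py
```

```text
t 12.6 tool torque [-0.004 -0.008 -0.005] sd [0.036 0.022 0.033] F [-0.04  0.17 -4.1 ] pos [0.66   0.1486 0.1025] open 0.574
```

>>> {"method": "step_arm", "body": {
  "motion": [
    [0, 0, -40, 0, 0, 0, 255],
    [0, 0, 15, 0, 0, 0, 255],
    [0, 0, 15, 0, 0, 0, 255],
    [0, 0, -40, 0, 0, 0, 255],
    [0, 0, -40, 0, 0, 0, 255],
    [0, 0, -40, 0, 0, 0, 255],
    [0, 0, -40, 0, 0, 0, 255],
    [0, 0, -40, 0, 0, 0, 255]
  ]
}}

```text
time_s: 13.65
eef_pos: [0.6956, 0.1662, 0.1031]
eef_rot: [0.162, 0.688, 0.162, -0.688]
wrist_force: [0.6, 1.2, -3.9]
opening: 0.57
```

```bash
python3 m.py
```

```text
t 14.1 tool torque [ 0.018 -0.003 -0.011] sd [0.024 0.027 0.022] F [-0.13  0.12 -3.76] pos [0.6958 0.1665 0.1025] open 0.574
```

No moment change, so c1 looks sound. I'll put it back exactly where it was, lift, and go on to c3.

>>> {"method": "step_arm", "body": {
  "motion": [
    [25, 0, 15, 0, 0, 0, 255],
    [60, 0, 25, 0, 0, 0, 255],
    [82, 0, 25, 0, 0, 0, 255],
    [92, 0, 25, 0, 0, 0, 255],
    [94.5, 0, 25, 0, 0, 0, 255],
    [94.5, 0, 25, 0, 0, 0, 255],
    [94.5, 0, 25, 0, 0, 0, 120],
    [94.5, 0, 25, 0, 0, 0, 0],
    [94.5, 0, 25, 0, 0, 0, 0],
    [94.5, 0, 25, 0, 0, 0, 0]
  ]
}}

```text
time_s: 15.4
eef_pos: [0.6738, 0.1553, 0.0085]
eef_rot: [0.162, 0.688, 0.162, -0.688]
wrist_force: [0.2, -0.9, 0.1]
opening: 1.002
```

>>> {"method": "step_arm", "body": {
  "motion": [
    [-20, 0, 0, 0, 0, 0, 0],
    [-70, 0, 0, 0, 0, 0, 0],
    [-125, 0, 0, 0, 0, 0, 0],
    [-160, 0, 0, 0, 0, 0, 0],
    [-160, 0, 0, 0, 0, 0, 0]
  ]
}}

```text
time_s: 16.02
eef_pos: [0.6764, 0.1555, 0.1747]
eef_rot: [0.163, 0.692, 0.162, -0.685]
wrist_force: [-1.1, -0.2, -0.5]
opening: 0.999
```

Run:
```python
from h import *
T=toolT();print(T[:3,3]);print(goal([.499,.189,.17],102.8,T))
```

```text
[0.67644022 0.15554873 0.17468474]
[   2.9 -109.3  143.8   13.8   -0.5   -0.2]
```

>>> {"method": "step_arm", "body": {
  "motion": [
    [0, -25, 33, 5, 0, 0, 0],
    [0, -60, 78, 10, 0, 0, 0],
    [0, -90, 118, 13.8, 0, 0, 0],
    [0, -109, 143, 13.8, 0, 0, 0],
    [0, -109, 143, 13.8, 0, 0, 0],
    [0, -109, 143, 13.8, 0, 0, 0],
    [0, -109, 143, 13.8, 0, 0, 0]
  ]
}}

```text
time_s: 16.9
eef_pos: [0.4978, 0.1886, 0.168]
eef_rot: [0.078, 0.703, 0.078, -0.703]
wrist_force: [-0.4, 0.6, 0.9]
opening: 0.999
```

Run:
```python
from h import *
T=toolT();np.save("pics/w6T.npy",T);print(T[:3,3]);q,_=ctrl.camera("wrist")
cv2.imwrite("pics/w6.png",q[:,:,::-1])
# dark blob outline
g=cv2.GaussianBlur(cv2.cvtColor(q,cv2.COLOR_RGB2GRAY),(3,3),0)
print(g[60:280:20,322])
```

```text
[0.49782721 0.18855441 0.16804536]
[177 149 140 142  55 116 114 114 114  45 139]
```

View pics/w6.png

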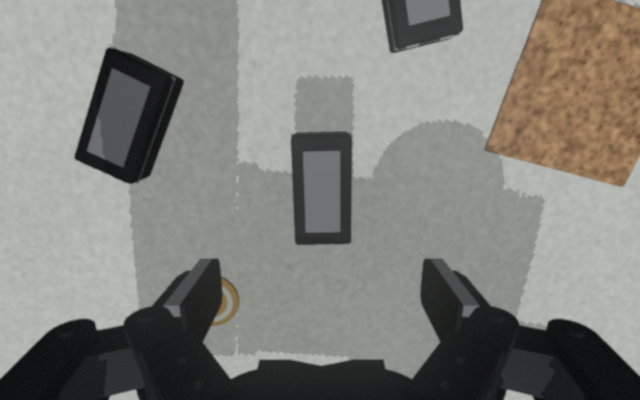

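c3 has top corners at (291,134), (351,132), (351,243) and (295,244). The medal sits at (224,300), which is level with the left finger.

Run:
```python
from h import *
w=ctrl.camera_info("wrist");i=ctrl.camera_info("top");t=np.load("pics/w6T.npy");T=t@w["hand_eye"]
for c in[(291,134),(351,132),(351,243),(295,244)],[(119,68),(151,76),(125,167),(88,155)],:
    P=np.array([atz(w,k,.036,T) for k in c]);print(P.round(4).tolist(),P.mean(0))
    print([np.linalg.norm(P[j]-P[j-1]).round(4) for j in range(4)],[np.degrees(np.arctan2(*(P[a]-P[b])[1::-1])) for a,b in((0,3),(1,2))])
print("medal",atz(w,(224,300),.005,T),"tri",tri(ray(w,(322,189),T),ray(i,(290.9,226.4))))
print(np.degrees(np.arctan2(t[1,1],t[0,1])))
for k in((.5015,.188),):print(goal([*k,.008],103.5,t))
```

```text
[[0.5399, 0.221, 0.036], [0.552, 0.1744, 0.036], [0.459, 0.151, 0.036], [0.4473, 0.1989, 0.036]] [0.49956778 0.18632501 0.036     ]
[np.float64(0.0952), np.float64(0.0481), np.float64(0.0959), np.float64(0.0493)] [np.float64(13.367312257531378), np.float64(14.074912833705271)]
[[0.5597, 0.3584, 0.036], [0.5593, 0.3342, 0.036], [0.4837, 0.3493, 0.036], [0.4871, 0.3793, 0.036]] [0.52246517 0.35531137 0.036     ]
[np.float64(0.0756), np.float64(0.0243), np.float64(0.0771), np.float64(0.0303)] [np.float64(-16.059371015286363), np.float64(-11.284453208152787)]
medal [0.35671013 0.25762704 0.005     ] tri (array([0.49806331, 0.18724731, 0.02547224]), np.float64(0.002533154844028472))
-77.28931961341262
[160.    1.3  -3.4  -0.8  -0.   -0. ]
```

>>> {"method": "step_arm", "body": {
  "motion": [
    [45, 2.2, -1, -1, 0, 0, 0],
    [95, 2.2, -1, -1, 0, 0, 0],
    [135, 2.2, -1, -1, 0, 0, 0],
    [155, 2.2, -1, -1, 0, 0, 0],
    [160, 2.2, -1, -1, 0, 0, 0],
    [160, 2.2, -1, -1, 0, 0, 0],
    [160, 2.2, -1, -1, 0, 0, 100],
    [160, 2.2, -1, -1, 0, 0, 255],
    [160, 2.2, -1, -1, 0, 0, 255],
    [160, 2.2, -1, -1, 0, 0, 255]
  ]
}}

```text
time_s: 18.2
eef_pos: [0.4994, 0.1872, 0.0093]
eef_rot: [0.085, 0.703, 0.085, -0.701]
wrist_force: [-0.7, -0.1, 5.6]
opening: 0.573
```

>>> {"method": "step_arm", "body": {
  "motion": [
    [0, 0, 0, 0, 0, 0, 255],
    [0, 0, 0, 0, 0, 0, 255],
    [-20, 0, 0, 0, 0, 0, 255],
    [-50, 0, 0, 0, 0, 0, 255],
    [-80, 0, 0, 0, 0, 0, 255],
    [-95, 0, 0, 0, 0, 0, 255],
    [-95, 0, 0, 0, 0, 0, 255],
    [-95, 0, 0, 0, 0, 0, 255]
  ]
}}

```text
time_s: 19.2
eef_pos: [0.4973, 0.1868, 0.1017]
eef_rot: [-0.085, -0.701, -0.085, 0.703]
wrist_force: [0.3, -1.2, -4.1]
opening: 0.579
```

```bash
python3 m.py
```

```text
t 19.65 tool torque [-0.016  0.002  0.004] sd [0.024 0.026 0.026] F [-0.02  0.03 -3.76] pos [0.4982 0.1869 0.1028] open 0.573
```

>>> {"method": "step_arm", "body": {
  "motion": [
    [0, 0, -40, 0, 0, 0, 255],
    [0, 0, 15, 0, 0, 0, 255],
    [0, 0, -40, 0, 0, 0, 255],
    [0, 0, 15, 0, 0, 0, 255],
    [0, 0, 15, 0, 0, 0, 255],
    [0, 0, 15, 0, 0, 0, 255],
    [0, 0, 15, 0, 0, 0, 255],
    [0, 0, 15, 0, 0, 0, 255]
  ]
}}

```text
time_s: 20.7
eef_pos: [0.4847, 0.1835, 0.1039]
eef_rot: [0.085, 0.703, 0.085, -0.701]
wrist_force: [0.4, -0.2, -3.3]
opening: 0.567
```

```bash
python3 m.py
```

```text
t 21.15 tool torque [ 0.015  0.016 -0.001] sd [0.031 0.033 0.041] F [-0.06 -0.32 -3.34] pos [0.4837 0.1834 0.103 ] open 0.572
```

>>> {"method": "step_arm", "body": {
  "motion": [
    [0, 0, -40, 0, 0, 0, 255],
    [0, 0, 15, 0, 0, 0, 255],
    [0, 0, 15, 0, 0, 0, 255],
    [0, 0, -40, 0, 0, 0, 255],
    [0, 0, -40, 0, 0, 0, 255],
    [0, 0, -40, 0, 0, 0, 255],
    [0, 0, -40, 0, 0, 0, 255],
    [0, 0, -40, 0, 0, 0, 255]
  ]
}}

```text
time_s: 22.2
eef_pos: [0.5221, 0.1929, 0.1032]
eef_rot: [0.085, 0.702, 0.085, -0.702]
wrist_force: [-0.4, 0.3, -3.4]
opening: 0.577
```

```bash
python3 m.py
```

```text
t 22.65 tool torque [-0.008 -0.047 -0.002] sd [0.037 0.033 0.026] F [-0.26 -0.27 -3.44] pos [0.5226 0.1929 0.103 ] open 0.575
```

The moment about the jaw axis moved by about 0.06 N m, so c3 looks like the rattler. I'll repeat both strokes to confirm.

>>> {"method": "step_arm", "body": {
  "motion": [
    [0, 0, 55, 0, 0, 0, 255],
    [0, 0, 0, 0, 0, 0, 255],
    [0, 0, 0, 0, 0, 0, 255],
    [0, 0, 55, 0, 0, 0, 255],
    [0, 0, 55, 0, 0, 0, 255],
    [0, 0, 55, 0, 0, 0, 255],
    [0, 0, 55, 0, 0, 0, 255],
    [0, 0, 55, 0, 0, 0, 255]
  ]
}}

```text
time_s: 23.7
eef_pos: [0.4703, 0.18, 0.1035]
eef_rot: [0.085, 0.702, 0.085, -0.702]
wrist_force: [0.2, 0.6, -3.6]
opening: 0.575
```

```bash
sed -i 's/range(10)/range(16)/' m.py; python3 m.py
```

```text
t 24.45 tool torque [ 0.012  0.024 -0.002] sd [0.037 0.042 0.035] F [ 0.04 -0.07 -3.77] pos [0.4692 0.1798 0.103 ] open 0.573
```

>>> {"method": "step_arm", "body": {
  "motion": [
    [0, 0, -55, 0, 0, 0, 255],
    [0, 0, 0, 0, 0, 0, 255],
    [0, 0, 0, 0, 0, 0, 255],
    [0, 0, -55, 0, 0, 0, 255],
    [0, 0, -55, 0, 0, 0, 255],
    [0, 0, -55, 0, 0, 0, 255],
    [0, 0, -55, 0, 0, 0, 255],
    [0, 0, -55, 0, 0, 0, 255]
  ]
}}

```text
time_s: 25.5
eef_pos: [0.5221, 0.1928, 0.1033]
eef_rot: [0.085, 0.702, 0.085, -0.702]
wrist_force: [-0.6, -0.4, -3.2]
opening: 0.572
```

```bash
python3 m.py
```

```text
t 26.25 tool torque [ 0.012 -0.036 -0.01 ] sd [0.025 0.025 0.036] F [ 0.   -0.16 -3.54] pos [0.5225 0.1929 0.1029] open 0.576
```

Confirmed: both repeats shifted by 0.06 N m, against none for c1. I'll carry it smoothly over the mat.

>>> {"method": "step_arm", "body": {
  "motion": [
    [-15, 10, -2, 0, 0, 0, 255],
    [-35, 38, -9, 0, 0, 0, 255],
    [-50, 75, -17, 0, 0, 0, 255],
    [-56, 115, -26, 0, 0, 0, 255],
    [-56, 155, -35, 0, 0, 0, 255],
    [-56, 190, -43, 0, 0, 0, 255],
    [-56, 215, -49, 0, 0, 0, 255],
    [-56, 228, -52, 0, 0, 0, 255],
    [-56, 232.5, -53, 0, 0, 0, 255],
    [-56, 232.5, -53, 0, 0, 0, 255]
  ]
}}

```text
time_s: 27.55
eef_pos: [0.629, -0.0197, 0.1589]
eef_rot: [-0.085, -0.702, -0.085, 0.702]
wrist_force: [-0.2, -0.2, -3.7]
opening: 0.572
```

>>> {"method": "step_arm", "body": {
  "motion": [
    [0, 0, 0, 0, 0, 0, 255],
    [0, 0, 0, 0, 0, 0, 255],
    [0, 0, 0, 0, 0, 0, 255],
    [0, 0, 0, 0, 0, 0, 255]
  ]
}}

```text
time_s: 28.05
eef_pos: [0.6293, -0.0201, 0.159]
eef_rot: [-0.085, -0.702, -0.085, 0.702]
wrist_force: [-0.0, -0.3, -3.1]
opening: 0.576
```

Run:
```python
from h import *
o=ctrl.get_obs();print(o["time_s"],o["eef_pos"],o["wrist_force"],o["opening"],np.abs(o["dq"]).max())
p,_=ctrl.camera("scene");cv2.imwrite("pics/end.png",cv2.resize(p[100:340,120:440,::-1],(800,600),interpolation=cv2.INTER_CUBIC))
```

```text
28.05 [ 0.62926778 -0.02014312  0.15903119] [-0.02158799 -0.26518195 -3.0517088 ] 0.576196414343716 0.005550785607982835
```

View pics/end.png

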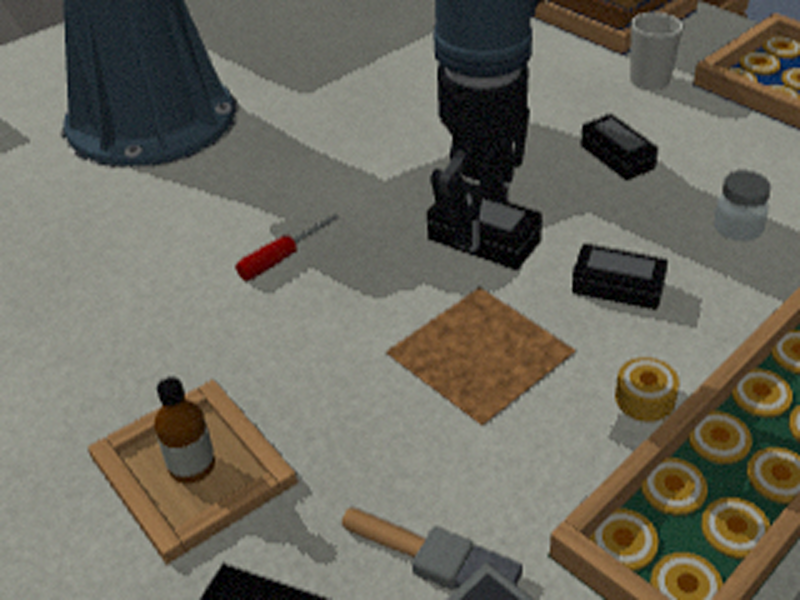

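The case is held level at (485,230) above the mat. c1 is flat in its place at (620,275), and the bottle is upright in the tray at (185,430).

```bash
python3 -c "
from bench import ctrl
print(ctrl.hand_in())"
```

```text
the job is handed in; nothing more can be done
None
```

I moved the bottle to the tray and found the rattling case. I handed the job in at about 28 s with that case held over the mat; the hand-in gives no verdict.

- **Bottle:** it stands let go on the tray floor. Its cap and foot appear in the scene picture within about 4 px (cap about 2 px, foot about 4 px) of where a perfectly upright bottle would.
- **First case tested (at about 0.67, 0.155):** the moment about the jaws changed by less than 0.01 N m when shaken, so it is sound. I put it back flat within about 1 mm of where I picked it up.
- **Second case tested (at about 0.50, 0.187):** the moment swung by about 0.06 N m between ends, in two separate shake pairs (about 0.07 is expected of a loose insert). Each reading is uncertain by about 0.01 N m. This is the rattling case.
- **Third case:** I left it untouched, because the rattler had already been found.
- **Final hold:** the tool was at (0.629, −0.020, 0.159). That puts the case's underside about 0.15 m up and within a few mm of the mat's centre. It was still, level and gripped at an opening of 0.576.

**Disagreements:**
- My estimates of the mat's centre differed by up to 5 mm between cameras.
- Estimates of the bottle differed by about 4 mm.
- Triangulated case-top heights ranged from 25 to 41 mm (true 36 mm). I therefore took the cases' positions at the stated height.

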